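Clamp the stuck tea tin

ROBOT

A 6-joint arm with a two-finger parallel gripper is mounted at the origin on the work surface. World frame = base frame: x ahead of the robot, y to its left, z up, the work surface at z = 0. Lengths are in m, angles in rad, forces in N, time in s.
With the tool pointing down it reaches from about 0.4 to 0.825 m from the base axis. Payload 7 kg.
Tool frame: the origin (TCP) lies between the finger pads, 19 mm behind the fingertips; this is the grasp point; z points along the fingers, y is the line along which they close (so a half turn about z gives the same grasp; the last joint's range is limited). The gripper opens to 88 mm and grips with 3 to 60 N. Pads are 19 mm wide; open, the fingers measure 130 mm over their backs; the gripper's body (78 mm by 193 mm) begins 47 mm behind the grasp point.
Start: joints at [1.466, 0.359, 0.012, 0, -1.224, -0.288], TCP at [0.258, 0.624, 0.245] pointing down, gripper open.
Joint ranges: [-3.07, 3.07], [-1.43, 2.12], [-1.02, 1.25], [-3.03, 1.67], [-3.05, -0], [-3.03, 3.03]. Speed limits (rad/s): [2.39, 2.39, 3.01, 3.14, 3.14, 3.14].

INTERFACE

Orientations are given as [roll, pitch, yaw] about the fixed x, y, z axes, in that order (R = Rz(yaw) Ry(pitch) Rx(roll)).
In Python, from station import arm gives the robot as it stands.
- The arm moves only by the tool jog_arm, never from a script. Its argument "targets" is a list of rows, each an object of numbers: "dx", "dy", "dz": the shift along the tool's x, y, z in mm; "rx", "ry", "rz": the turn, a rotation vector about the tool's x, y, z in rad; "gripper": the closure, from 0 (fully open) to 1 (shut). In form: [{"dx": .., "dy": .., "dz": .., "rx": .., "ry": .., "rz": .., "gripper": ..}, ...]. A call has exactly 8 rows; each row is the pose to reach, as a shift and turn from the pose commanded when the call began, along the tool's axes at that moment; what a row does not reach only later rows make up. A row lasts 1/12 s, in which the tool goes at most 41.7 mm and 7.16 degrees, less where a joint would pass 70% of its speed; a pose out of reach is approached as far as the arm can. A call with a gripper value outside its range is refused whole. The fingers move at their own pace and stop on an object; "force" is the grip in N (left out, the last holds). Time passes only in rows, so rows that repeat a pose let the fingers close, or fill a call up. It gives the time, the measured TCP pose, the force, the opening and the grip force at its end, in the units of the state.
- arm.get_state(): the state, without advancing time (a new reading comes with each control period).
- arm.grab_frame(name): name is "side" or "top"; returns a dict with "frame" (400x640x3 uint8, red, green, blue), "z_map" (400x640 float32, m along the optical axis (not along the pixel's ray), 0 where there is no reading), "fx", "fy", "cx", "cy" (pixels), "view" (4x4, takes a point from world to camera coordinates). Camera axes: x right, y down, z forward; pixel columns grow to the right and rows downward; lengths in m; the calibration is good to about 2 mm. A picture is of the moment at which its call begins.
- arm.job_done(): hands the job in; it is judged then, once.
The state is a dict: "t": time; "q": joint angles; "qd": joint speeds; "joint_efforts": joint torques, N m; "eef_pos": TCP position; "ee_rot": TCP orientation; "force": force on the tool from outside, world axes, zero at the start; "moment": the same for the moment, N m; "width": finger opening in m; "gripper_force": force on a finger pad.
Only numpy, scipy, OpenCV 4.12 (cv2) and the standard library are available. Lean on these libraries where they do the work, as an engineer would, in place of code of your own. Each camera call takes 0.05 s, during which the arm holds its last target. There are 200 camera calls.

TASK

The lid of the round green tea tin is stuck and a colleague is about to unscrew it: lift the tin onto the clamp's wooden board, stand it upright between the red pad and the steel V stop, and let go of it. Then pump the clamp's two black paddles, so that only they move the jaw, until the red pad pushes the tin home into the V and is itself pressed in about halfway, never right to its stop, which would crush the thin tin. Finish while still squeezing the paddles so that the pad stays pressed like that; keep the tin upright throughout and leave the other things on the bench where they are.

Things in the scene. Friction and masses are not known exactly. Their poses are not given: they have to be found in the camera images.
- tin: round tea tin, green with a brushed metal screw lid, closed; straight cylinder 58 mm across, 95 mm tall, 0.14 to 0.28 kg; origin at the centre of its underside, z up. It starts on the bench left of the clamp, at one of two places; the red coaster lies at the other.
- clamp: one-hand bar clamp on a fixed wooden board 120 x 380 mm, 18 mm thick; origin: centre of the board's underside, y along the bar (the way the jaw advances, to the V stop), x across, z up. Orange housing 74 mm across, y -105 to -39 mm, top 78 mm above the bench, bar through it under z = 60 mm. V stop beyond y = 130 mm, top 78 mm above the bench, faces at 60 degrees to the bar.
- seat (a point): on top of the board (18 mm above the bench): where the centre of the tin's underside lies when the tin is home in the V stop, at clamp (0, 130, 18) mm; clamp axes. Put the tin down some 10 mm short of it (towards the jaw) to stay clear of the V faces; the pad pushes it home along the board.
- squeeze_mid (a point): midpoint between the two black paddles, at clamp (0, -70, 117) mm, clamp axes: the TCP goes here, fingers down, closing along the clamp's x. The paddles stand upright on the housing, each 10 mm thick, 40 mm long along y, 79 to 141 mm above the bench; outer faces 56 mm apart at rest, 29.5 mm fully squeezed.
- paddle_left (a joint): travel of the paddle on the clamp's -x side, m: 0 at rest, 0.01325 fully squeezed. Both paddles are geared to move equally: width over them = 0.056 - 2 x value. A spring (3 N at rest, 4.6 N squeezed) reopens them. They push the jaw 2 m per m of this value, with the grip force on the paddles less that spring and the jaw's friction (4 N).
- paddle_right (a joint): the same for the paddle on the clamp's +x side
- jaw (a joint): jaw advance, m: 0 fully back, 0.090 at the end; starts at 0 to 0.028. A pawl in the housing pushes the bar at cross pins 10 mm apart: a full squeeze advances the jaw 10 to 24 mm at first, then 20 mm each; on reopening fully the pawl slips back and friction (4 N) holds the jaw. Jaw block orange, 46 mm across, top 85 mm above the bench. The pad meets a tin that is home at jaw = 0.077.
- pad (a joint): how far the red pad is pressed into the jaw, m: 0 free, 0.014 at its stop. Spring 1500 N/m: halfway (0.007) is about 10.5 N on the tin. When the paddles are let go, jaw and pad ease back until only about 4 N or less (0.0025) remain. A grip of about 18 N on the paddles stalls with the pad about halfway; above 25 N it can reach its stop.
- pad_face (a point): centre of the red pad's front face (44 x 44 mm, centre 60 mm above the bench), which looks along the clamp's +y; clamp y = 24 mm + jaw - pad values
- coaster: bystander: round red plastic coaster 90 mm across, 8 mm thick; origin at the centre of its underside
- mug_a: bystander: glass mug 80 mm across, 95 mm tall; origin at the centre of its underside, handle towards its +y
- mug_b: bystander: glass mug like mug_a
- strainer: bystander: stainless tea strainer, bowl 68 mm across, 45 mm tall, handle along its +x to 100 mm; origin at the centre of its underside
- sugar_jar: bystander: amber jar with white cap, 80 mm across, 110 mm tall; origin at the centre of its underside

How it is judged:
By the outcome, as a careful person would: the job done as asked, in the order asked, and still so for the second after the job is handed in, while the arm keeps its last pose, push and grip.
It also fails if it takes over 58 s, if anything falls off the work surface, if the arm or the gripper's body presses on something with over 40 N, if the wrist force passes 120 N, or if a joint passes its speed limit or range.

## Working session

There is one attempt and no reset: what is moved stays moved. The work goes in short steps, Python scripts to look and compute and a tool call to move; the robot and the scene stay as the last step left them, time stands still between calls to the robot, and variables do not carry over. Pictures are saved under pics/ and viewed, at most 10 in all, crops included, and the job is handed in when it is done.

Besides the shell and the picture viewer there is one more tool, called after ">>>" as name([rows], argument=value, ...), one row to a line, values as JSON. jog_arm: Moves the arm, as the interface text tells. Its arguments: {"type":"object","properties":{"targets":{"type":"array","items":{"type":"object","properties":{"dx":{"type":"number"},"dy":{"type":"number"},"dz":{"type":"number"},"rx":{"type":"number"},"ry":{"type":"number"},"rz":{"type":"number"},"gripper":{"type":"number"}}}},"force":{"type":"number"}},"required":["targets"]}

```bash
mkdir -p pics
cat > h.py <<'E'
import numpy as np, cv2
from station import arm
def pts(f):
    z=f["z_map"];v,u=np.mgrid[0:400,0:640]
    c=np.stack([(u-f["cx"])/f["fx"]*z,(v-f["cy"])/f["fy"]*z,z],-1)
    M=np.linalg.inv(f["view"]);w=c@M[:3,:3].T+M[:3,3];w[z<=0]=np.nan
    return w
def save(f,n): cv2.imwrite("pics/"+n,f["frame"][:,:,::-1])
E
python3 - <<'E'
from h import *
for n in("top","side"):
    f=arm.grab_frame(n);save(f,n+"0.png");np.savez(""+n+".npz",**f)
    M=np.linalg.inv(f["view"]);print(n,M[:3,3].round(3),M[:3,2].round(3),f["fx"])
s=arm.get_state();print(s["t"],s["eef_pos"],s["ee_rot"],s["width"])
E
```

```text
top [ 0.46  -0.092  1.304] [ 0.082 -0.012 -0.997] 455.1515630990488
side [ 0.174 -1.213  0.794] [ 0.275  0.814 -0.512] 405.12789111255836
0.1 [0.25825387 0.62319383 0.2445158 ] [ 3.14007842e+00 -1.76114288e-04 -3.92914252e-01] 0.08802771817036348
```

View pics/top0.png

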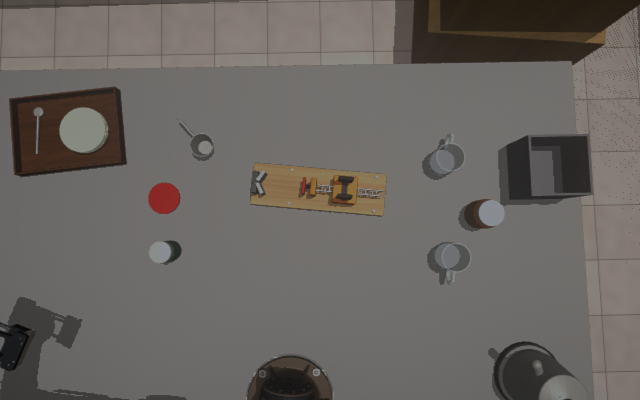

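View pics/side0.png

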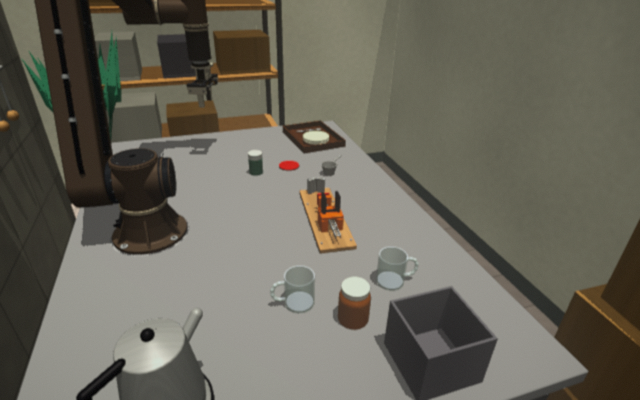

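The top view shows the tin at (161,252), the coaster at (164,198), and the clamp board from (250,164) to (386,215). The V stop is at its left end (258,183), the pad at (303,186) and the paddles around (345,189). The side view agrees.

```bash
cat >> h.py <<'E'
def ray(f,uv,z):
    M=np.linalg.inv(f["view"]);uv=np.atleast_2d(uv).astype(float)
    d=np.c_[(uv[:,0]-f["cx"])/f["fx"],(uv[:,1]-f["cy"])/f["fy"],np.ones(len(uv))]@M[:3,:3].T
    return M[:3,3]+d*((z-M[2,3])/d[:,2])[:,None]
E
python3 - <<'E'
from h import *
f=dict(np.load("top.npz"));w=pts(f)
R=np.zeros((400,640),bool)
# tin lid: height
m=R.copy();m[235:268,145:185]=1;m&=(w[...,2]>.085)
p=w[m];print("tin n",m.sum(),np.median(p[:,2]))
(c,r)=cv2.minEnclosingCircle(p[:,:2].astype(np.float32));print(c,r,p.mean(0))
# board
hsv=cv2.cvtColor(f["frame"],cv2.COLOR_RGB2HSV)
m=R.copy();m[155:225,240:395]=1
m1=m&(w[...,2]>.011)
q=w[m&(w[...,2]>.011)&(w[...,2]<.026)]
rc=cv2.minAreaRect(q[:,:2].astype(np.float32));print("depth board",rc,np.median(q[:,2]))
cm=m&(hsv[...,1]>90)&(hsv[...,2]>60)
cn=max(cv2.findContours(cm.astype(np.uint8),0,2)[0],key=cv2.contourArea)[:,0]
b=cv2.boxPoints(cv2.minAreaRect(cn));print("colour corners",b,ray(f,b,.018).round(4))
wb=ray(f,b,.018);print(wb.mean(0),[np.linalg.norm(wb[i]-wb[i-1]) for i in range(4)])
# orientation and heights
pd=w[m&(w[...,2]>.125)];print("paddles",len(pd),pd.mean(0))
red=m&(hsv[...,1]>180)&((hsv[...,0]<4)|(hsv[...,0]>176));print("red",red.sum(),np.nanmean(w[red],0))
g=w[m&(w[...,2]>.065)&(hsv[...,1]<60)];print("V",len(g),g.mean(0))
n=w[10:60,100:300];print("")
m=R.copy();m[176:220,140:190]=1;m&=(hsv[...,1]>150);print("coaster",np.nanmean(w[m],0))
E
```

```text
tin n 398 0.09383460469905491
(0.41702568531036377, 0.3316211700439453) 0.030085761100053787 [0.41711239 0.33067465 0.09389477]
depth board ((0.5828269720077515, -0.08904749155044556), (0.3800968527793884, 0.12051550298929214), 83.65867614746094) 0.01770584026902
colour corners [[250.225   203.63559]
 [253.93216 162.32727]
 [386.21292 174.19861]
 [382.50577 215.50693]] [[ 0.5439  0.1036  0.018 ]
 [ 0.6615  0.0921  0.018 ]
 [ 0.62   -0.2838  0.018 ]
 [ 0.5026 -0.2696  0.018 ]]
[ 0.58200366 -0.08941584  0.018     ] [np.float64(0.37542024895247555), np.float64(0.1181591634571985), np.float64(0.37827672180588556), np.float64(0.11825654360911261)]
paddles 131 [ 0.57455378 -0.15833276  0.13915473]
red 0 [nan nan nan]
V 386 [ 0.58889253 -0.03308249  0.09291462]

coaster [0.56637149 0.35150708 0.007397  ]<stdin>:20: RuntimeWarning: Mean of empty slice
```

```bash
cat >> h.py <<'E'
from scipy.spatial.transform import Rotation as Ro
C=np.array([.5827,-.0891,0]);A=np.radians(-6.34)
def cl(x,y,z): return C+Ro.from_rotvec([0,0,A]).apply(np.array([x,y,z])/1000)
YAW=A-np.pi/2
def go(p,yaw=YAW):
    s=arm.get_state();R=Ro.from_euler("xyz",s["ee_rot"])
    T=Ro.from_euler("xyz",[np.pi,0,yaw])
    print("t",round(s["t"],2),"pos",np.round(s["eef_pos"],4),"rpy",np.round(s["ee_rot"],3),"w",round(s["width"],4))
    print("to",np.round(p,4),"d mm",(1000*R.inv().apply(np.array(p)-s["eef_pos"])).round(1),"r",(R.inv()*T).as_rotvec().round(3))
E
python3 -c "
from h import *
go([.417,.331,.2]);print(cl(0,118,18),cl(0,-70,117))"
```

```text
t 0.1 pos [0.2583 0.6232 0.2445] rpy [ 3.14  -0.    -0.393] w 0.088
to [0.417 0.331 0.2  ] d mm [258.5 209.1  44.9] r [ 1.000e-03 -1.000e-03  1.289e+00]
[0.59573053 0.02817832 0.018     ] [ 0.57497003 -0.15867189  0.117     ]
```

>>> jog_arm([
  {"dx": 32,"dy": 26,"dz": 5,"rz": 0.12,"gripper": 0},
  {"dx": 64,"dy": 52,"dz": 10,"rz": 0.24,"gripper": 0},
  {"dx": 97,"dy": 78,"dz": 16,"rz": 0.36,"gripper": 0},
  {"dx": 129,"dy": 104,"dz": 22,"rz": 0.48,"gripper": 0},
  {"dx": 161,"dy": 130,"dz": 28,"rz": 0.6,"gripper": 0},
  {"dx": 193,"dy": 156,"dz": 34,"rz": 0.72,"gripper": 0},
  {"dx": 226,"dy": 182,"dz": 40,"rz": 0.84,"gripper": 0},
  {"dx": 258,"dy": 209,"dz": 45,"rz": 0.96,"gripper": 0},
], force=20)

```text
invalid input at $.targets[0]: expected keys dx, dy, dz, rx, ry, rz, gripper
```

```bash
python3 -c "
from h import *
go([.417,.331,.2])"
```

```text
t 0.1 pos [0.2583 0.6232 0.2445] rpy [ 3.14  -0.    -0.393] w 0.088
to [0.417 0.331 0.2  ] d mm [258.5 209.1  44.9] r [ 1.000e-03 -1.000e-03  1.289e+00]
```

>>> jog_arm([
  {"dx": 32,"dy": 26,"dz": 5,"rx": 0,"ry": 0,"rz": 0.12,"gripper": 0},
  {"dx": 64,"dy": 52,"dz": 10,"rx": 0,"ry": 0,"rz": 0.24,"gripper": 0},
  {"dx": 97,"dy": 78,"dz": 16,"rx": 0,"ry": 0,"rz": 0.36,"gripper": 0},
  {"dx": 129,"dy": 104,"dz": 22,"rx": 0,"ry": 0,"rz": 0.48,"gripper": 0},
  {"dx": 161,"dy": 130,"dz": 28,"rx": 0,"ry": 0,"rz": 0.6,"gripper": 0},
  {"dx": 193,"dy": 156,"dz": 34,"rx": 0,"ry": 0,"rz": 0.72,"gripper": 0},
  {"dx": 226,"dy": 182,"dz": 40,"rx": 0,"ry": 0,"rz": 0.84,"gripper": 0},
  {"dx": 258,"dy": 209,"dz": 45,"rx": 0,"ry": 0,"rz": 0.96,"gripper": 0},
], force=20)

```text
t: 0.77
eef_pos: [0.4162, 0.3315, 0.2001]
ee_rot: [3.141, -0.0, -1.358]
force: [0.2, 0.0, 0.1]
width: 0.0876
gripper_force: 0.0
```

```bash
python3 -c "
from h import *
go([.417,.331,.16])"
```

```text
t 0.77 pos [0.4162 0.3315 0.2001] rpy [ 3.141 -0.    -1.358] w 0.0876
to [0.417 0.331 0.16 ] d mm [ 0.7 -0.7 40.1] r [ 0.    -0.     0.323]
```

>>> jog_arm([
  {"dx": 1,"dy": -1,"dz": 10,"rx": 0,"ry": 0,"rz": 0.11,"gripper": 0},
  {"dx": 1,"dy": -1,"dz": 20,"rx": 0,"ry": 0,"rz": 0.22,"gripper": 0},
  {"dx": 1,"dy": -1,"dz": 30,"rx": 0,"ry": 0,"rz": 0.323,"gripper": 0},
  {"dx": 1,"dy": -1,"dz": 40,"rx": 0,"ry": 0,"rz": 0.323,"gripper": 0},
  {"dx": 1,"dy": -1,"dz": 50,"rx": 0,"ry": 0,"rz": 0.323,"gripper": 0},
  {"dx": 1,"dy": -1,"dz": 60,"rx": 0,"ry": 0,"rz": 0.323,"gripper": 0},
  {"dx": 1,"dy": -1,"dz": 60,"rx": 0,"ry": 0,"rz": 0.323,"gripper": 0},
  {"dx": 1,"dy": -1,"dz": 60,"rx": 0,"ry": 0,"rz": 0.323,"gripper": 0},
])

```text
t: 1.43
eef_pos: [0.4167, 0.3327, 0.1399]
ee_rot: [3.141, -0.001, -1.674]
force: [0.9, 0.4, 0.7]
width: 0.0877
gripper_force: 0.0
```

Run:
```python
from h import *
go([.417,.331,.078])
a=arm.grab_frame("side")["frame"][120:200,200:320];b=arm.grab_frame("top")["frame"][200:300,100:220]
k=lambda i:cv2.resize(i,(480,380),interpolation=cv2.INTER_CUBIC)
cv2.imwrite("pics/g1.png",np.vstack([k(a)[:290],k(b)[:310]])[:,:,::-1])
```

```text
t 1.43 pos [0.4167 0.3327 0.1399] rpy [ 3.141e+00 -1.000e-03 -1.674e+00] w 0.0877
to [0.417 0.331 0.078] d mm [ 1.5 -0.5 61.9] r [ 0.001 -0.001  0.008]
```

View pics/g1.png

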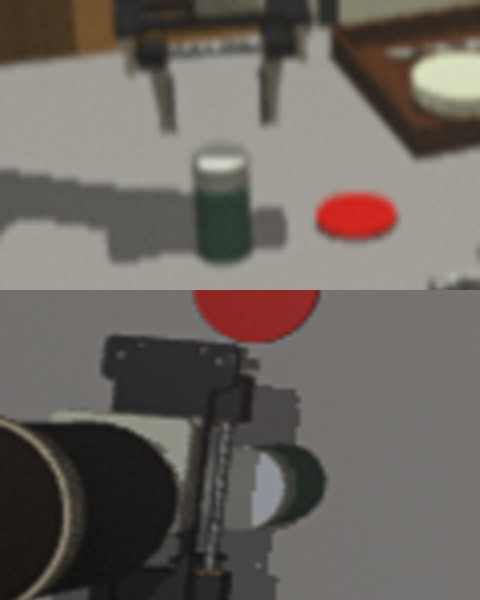

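The fingers straddle the tin: they are at columns 168 and 268 in the side crop, and the tin is at 220. Next I go down and grip.

>>> jog_arm([
  {"dx": 2,"dy": -1,"dz": 12,"rx": 0,"ry": 0,"rz": 0.007,"gripper": 0},
  {"dx": 2,"dy": -1,"dz": 25,"rx": 0,"ry": 0,"rz": 0.007,"gripper": 0},
  {"dx": 2,"dy": -1,"dz": 38,"rx": 0,"ry": 0,"rz": 0.007,"gripper": 0},
  {"dx": 2,"dy": -1,"dz": 50,"rx": 0,"ry": 0,"rz": 0.007,"gripper": 0},
  {"dx": 2,"dy": -1,"dz": 62,"rx": 0,"ry": 0,"rz": 0.007,"gripper": 0},
  {"dx": 2,"dy": -1,"dz": 62,"rx": 0,"ry": 0,"rz": 0.007,"gripper": 0},
  {"dx": 2,"dy": -1,"dz": 62,"rx": 0,"ry": 0,"rz": 0.007,"gripper": 0.2},
  {"dx": 2,"dy": -1,"dz": 62,"rx": 0,"ry": 0,"rz": 0.007,"gripper": 0.3},
], force=20)

```text
t: 2.2
eef_pos: [0.4182, 0.3313, 0.0796]
ee_rot: [-3.141, 0.001, -1.682]
force: [0.1, 0.2, -0.4]
width: 0.0797
gripper_force: 0.0
```

>>> jog_arm([
  {"dx": 0,"dy": 0,"dz": 0,"rx": 0,"ry": 0,"rz": 0,"gripper": 0.4},
  {"dx": 0,"dy": 0,"dz": 0,"rx": 0,"ry": 0,"rz": 0,"gripper": 0.5},
  {"dx": 0,"dy": 0,"dz": 0,"rx": 0,"ry": 0,"rz": 0,"gripper": 0.5},
  {"dx": 0,"dy": 0,"dz": 0,"rx": 0,"ry": 0,"rz": 0,"gripper": 0.5},
  {"dx": 0,"dy": 0,"dz": 0,"rx": 0,"ry": 0,"rz": 0,"gripper": 0.5},
  {"dx": 0,"dy": 0,"dz": -5,"rx": 0,"ry": 0,"rz": 0,"gripper": 0.5},
  {"dx": 0,"dy": 0,"dz": -20,"rx": 0,"ry": 0,"rz": 0,"gripper": 0.5},
  {"dx": 0,"dy": 0,"dz": -40,"rx": 0,"ry": 0,"rz": 0,"gripper": 0.5},
], force=20)

```text
t: 2.87
eef_pos: [0.4169, 0.3294, 0.1175]
ee_rot: [3.139, -0.004, -1.683]
force: [-0.6, 1.0, -3.4]
width: 0.0574
gripper_force: 20.0
```

```bash
python3 -c "
from h import *
go([.417,.331,.2]);p=cl(0,118,200);go(p)"
```

```text
t 2.87 pos [0.4169 0.3294 0.1175] rpy [ 3.139 -0.004 -1.683] w 0.0574
to [0.417 0.331 0.2  ] d mm [ -1.3   0.2 -82.5] r [ 0.002 -0.004 -0.002]
t 2.87 pos [0.4169 0.3294 0.1175] rpy [ 3.139 -0.004 -1.683] w 0.0574
to [0.5957 0.0282 0.2   ] d mm [ 279.5 -211.3  -81.9] r [ 0.002 -0.004 -0.002]
```

>>> jog_arm([
  {"dx": 5,"dy": -4,"dz": -20,"rx": 0,"ry": 0,"rz": 0,"gripper": 0.5},
  {"dx": 20,"dy": -15,"dz": -40,"rx": 0,"ry": 0,"rz": 0,"gripper": 0.5},
  {"dx": 42,"dy": -32,"dz": -60,"rx": 0,"ry": 0,"rz": 0,"gripper": 0.5},
  {"dx": 66,"dy": -50,"dz": -75,"rx": 0,"ry": 0,"rz": 0,"gripper": 0.5},
  {"dx": 92,"dy": -70,"dz": -82,"rx": 0,"ry": 0,"rz": 0,"gripper": 0.5},
  {"dx": 118,"dy": -90,"dz": -82,"rx": 0,"ry": 0,"rz": 0,"gripper": 0.5},
  {"dx": 144,"dy": -110,"dz": -82,"rx": 0,"ry": 0,"rz": 0,"gripper": 0.5},
  {"dx": 170,"dy": -129,"dz": -82,"rx": 0,"ry": 0,"rz": 0,"gripper": 0.5},
])

```text
t: 3.53
eef_pos: [0.5273, 0.1457, 0.2008]
ee_rot: [3.141, 0.0, -1.683]
force: [1.1, 1.0, -2.3]
width: 0.0572
gripper_force: 20.0
```

>>> jog_arm([
  {"dx": 24,"dy": -18,"dz": 0,"rx": 0,"ry": 0,"rz": 0,"gripper": 0.5},
  {"dx": 48,"dy": -36,"dz": 0,"rx": 0,"ry": 0,"rz": 0,"gripper": 0.5},
  {"dx": 70,"dy": -53,"dz": 0,"rx": 0,"ry": 0,"rz": 0,"gripper": 0.5},
  {"dx": 88,"dy": -66,"dz": 0,"rx": 0,"ry": 0,"rz": 0,"gripper": 0.5},
  {"dx": 100,"dy": -75,"dz": 0,"rx": 0,"ry": 0,"rz": 0,"gripper": 0.5},
  {"dx": 107,"dy": -81,"dz": 0,"rx": 0,"ry": 0,"rz": 0,"gripper": 0.5},
  {"dx": 109,"dy": -82,"dz": 0,"rx": 0,"ry": 0,"rz": 0,"gripper": 0.5},
  {"dx": 109,"dy": -82,"dz": 0,"rx": 0,"ry": 0,"rz": 0,"gripper": 0.5},
])

```text
t: 4.2
eef_pos: [0.596, 0.0296, 0.2002]
ee_rot: [3.141, -0.0, -1.684]
force: [-0.7, 0.3, -2.5]
width: 0.0579
gripper_force: 20.0
```

Run:
```python
from h import *
go(cl(0,118,130))
go(cl(0,118,98))
f=arm.grab_frame("side");w=pts(f);hsv=cv2.cvtColor(f["frame"],cv2.COLOR_RGB2HSV)
m=(hsv[...,0]>60)&(hsv[...,0]<90)&(hsv[...,1]>90)
m[:,:220]=0
v,u=np.where(m);print(m.sum(),u.min(),u.max(),v.min(),v.max(),np.nanmin(w[m],0),np.nanmax(w[m],0))
cv2.imwrite("pics/g2.png",cv2.resize(f["frame"][80:260,250:400],(600,600),interpolation=cv2.INTER_CUBIC)[:,:,::-1])
```

```text
t 4.2 pos [0.596  0.0296 0.2002] rpy [ 3.141 -0.    -1.684] w 0.0579
to [0.5957 0.0282 0.13  ] d mm [ 1.4  0.1 70.2] r [ 0.001 -0.    -0.002]
t 4.2 pos [0.596  0.0296 0.2002] rpy [ 3.141 -0.    -1.684] w 0.0579
to [0.5957 0.0282 0.098 ] d mm [1.400e+00 1.000e-01 1.022e+02] r [ 0.001 -0.    -0.002]Traceback (most recent call last):
  File "<stdin>", line 7, in <module>
    return umr_minimum(a, axis, None, out, keepdims, initial, where)
ValueError: zero-size array to reduction operation minimum which has no identity
```

>>> jog_arm([
  {"dx": 1,"dy": 0,"dz": 15,"rx": 0,"ry": 0,"rz": 0,"gripper": 0.5},
  {"dx": 1,"dy": 0,"dz": 32,"rx": 0,"ry": 0,"rz": 0,"gripper": 0.5},
  {"dx": 1,"dy": 0,"dz": 50,"rx": 0,"ry": 0,"rz": 0,"gripper": 0.5},
  {"dx": 1,"dy": 0,"dz": 66,"rx": 0,"ry": 0,"rz": 0,"gripper": 0.5},
  {"dx": 1,"dy": 0,"dz": 80,"rx": 0,"ry": 0,"rz": 0,"gripper": 0.5},
  {"dx": 1,"dy": 0,"dz": 90,"rx": 0,"ry": 0,"rz": 0,"gripper": 0.5},
  {"dx": 1,"dy": 0,"dz": 97,"rx": 0,"ry": 0,"rz": 0,"gripper": 0.5},
  {"dx": 1,"dy": 0,"dz": 97,"rx": 0,"ry": 0,"rz": 0,"gripper": 0.5},
])

```text
t: 4.92
eef_pos: [0.5953, 0.0293, 0.1023]
ee_rot: [3.14, -0.001, -1.682]
force: [-0.1, -0.3, -3.2]
width: 0.0576
gripper_force: 20.0
```

Run:
```python
from h import *
go(cl(0,118,97))
f=arm.grab_frame("side")
cv2.imwrite("pics/g2.png",cv2.resize(f["frame"][130:250,270:390],(600,600),interpolation=cv2.INTER_CUBIC)[:,:,::-1])
```

```text
t 4.92 pos [0.5953 0.0293 0.1023] rpy [ 3.140e+00 -1.000e-03 -1.682e+00] w 0.0576
to [0.5957 0.0282 0.097 ] d mm [ 1.1 -0.6  5.3] r [ 0.002 -0.001 -0.001]
```

View pics/g2.png

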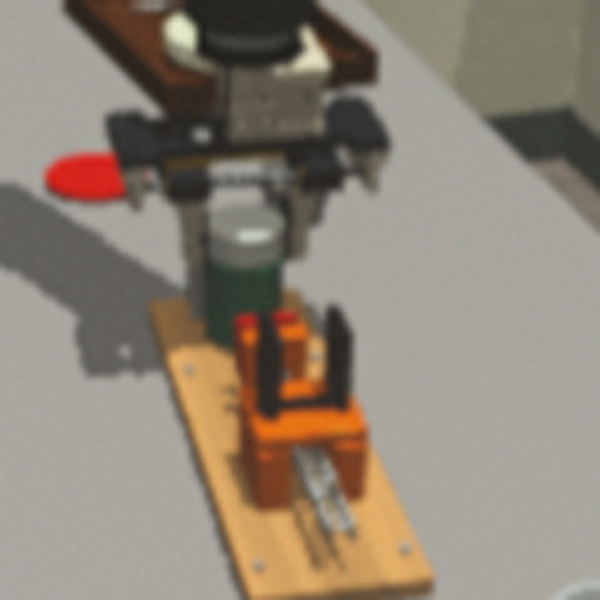

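The tin hangs upright just over the board (crop 245,280), between the red pad (270,318) and the V. The last step is to lower it slowly.

>>> jog_arm([
  {"dx": 1,"dy": 0,"dz": 1,"rx": 0,"ry": 0,"rz": 0,"gripper": 0.5},
  {"dx": 1,"dy": 0,"dz": 2,"rx": 0,"ry": 0,"rz": 0,"gripper": 0.5},
  {"dx": 1,"dy": 0,"dz": 3,"rx": 0,"ry": 0,"rz": 0,"gripper": 0.5},
  {"dx": 1,"dy": 0,"dz": 4,"rx": 0,"ry": 0,"rz": 0,"gripper": 0.5},
  {"dx": 1,"dy": 0,"dz": 5,"rx": 0,"ry": 0,"rz": 0,"gripper": 0.5},
  {"dx": 1,"dy": 0,"dz": 5,"rx": 0,"ry": 0,"rz": 0,"gripper": 0.5},
  {"dx": 1,"dy": 0,"dz": 5,"rx": 0,"ry": 0,"rz": 0,"gripper": 0.5},
  {"dx": 1,"dy": 0,"dz": 5,"rx": 0,"ry": 0,"rz": 0,"gripper": 0.5},
])

```text
t: 5.63
eef_pos: [0.5961, 0.0278, 0.0987]
ee_rot: [-3.141, 0.0, -1.683]
force: [0.2, 0.0, -2.4]
width: 0.0578
gripper_force: 20.0
```

>>> jog_arm([
  {"dx": 0,"dy": 0,"dz": 0.5,"rx": 0,"ry": 0,"rz": 0,"gripper": 0.5},
  {"dx": 0,"dy": 0,"dz": 1,"rx": 0,"ry": 0,"rz": 0,"gripper": 0.5},
  {"dx": 0,"dy": 0,"dz": 1.5,"rx": 0,"ry": 0,"rz": 0,"gripper": 0.5},
  {"dx": 0,"dy": 0,"dz": 2,"rx": 0,"ry": 0,"rz": 0,"gripper": 0.5},
  {"dx": 0,"dy": 0,"dz": 2,"rx": 0,"ry": 0,"rz": 0,"gripper": 0.5},
  {"dx": 0,"dy": 0,"dz": 2,"rx": 0,"ry": 0,"rz": 0,"gripper": 0.5},
  {"dx": 0,"dy": 0,"dz": 2,"rx": 0,"ry": 0,"rz": 0,"gripper": 0.5},
  {"dx": 0,"dy": 0,"dz": 2,"rx": 0,"ry": 0,"rz": 0,"gripper": 0.5},
])

```text
t: 6.3
eef_pos: [0.5961, 0.0278, 0.0972]
ee_rot: [-3.141, 0.0, -1.683]
force: [-3.2, -0.1, 6.0]
width: 0.0574
gripper_force: 20.0
```

On the board (+6 N). Next I let go and rise.

>>> jog_arm([
  {"dx": 0,"dy": 0,"dz": -0.5,"rx": 0,"ry": 0,"rz": 0,"gripper": 0.3},
  {"dx": 0,"dy": 0,"dz": -0.5,"rx": 0,"ry": 0,"rz": 0,"gripper": 0.2},
  {"dx": 0,"dy": 0,"dz": -0.5,"rx": 0,"ry": 0,"rz": 0,"gripper": 0.1},
  {"dx": 0,"dy": 0,"dz": -0.5,"rx": 0,"ry": 0,"rz": 0,"gripper": 0},
  {"dx": 0,"dy": 0,"dz": -0.5,"rx": 0,"ry": 0,"rz": 0,"gripper": 0},
  {"dx": 0,"dy": 0,"dz": -0.5,"rx": 0,"ry": 0,"rz": 0,"gripper": 0},
  {"dx": 0,"dy": 0,"dz": -5,"rx": 0,"ry": 0,"rz": 0,"gripper": 0},
  {"dx": 0,"dy": 0,"dz": -15,"rx": 0,"ry": 0,"rz": 0,"gripper": 0},
])

```text
t: 6.97
eef_pos: [0.5952, 0.0276, 0.1109]
ee_rot: [3.139, -0.001, -1.683]
force: [-0.7, -0.5, 0.2]
width: 0.0873
gripper_force: 0.0
```

>>> jog_arm([
  {"dx": 0,"dy": 0,"dz": -20,"rx": 0,"ry": 0,"rz": 0,"gripper": 0},
  {"dx": 0,"dy": 0,"dz": -40,"rx": 0,"ry": 0,"rz": 0,"gripper": 0},
  {"dx": 0,"dy": 0,"dz": -60,"rx": 0,"ry": 0,"rz": 0,"gripper": 0},
  {"dx": 0,"dy": 0,"dz": -80,"rx": 0,"ry": 0,"rz": 0,"gripper": 0},
  {"dx": 20,"dy": 0,"dz": -85,"rx": 0,"ry": 0,"rz": 0,"gripper": 0},
  {"dx": 45,"dy": 0,"dz": -85,"rx": 0,"ry": 0,"rz": 0,"gripper": 0},
  {"dx": 70,"dy": 0,"dz": -85,"rx": 0,"ry": 0,"rz": 0,"gripper": 0},
  {"dx": 95,"dy": 0,"dz": -85,"rx": 0,"ry": 0,"rz": 0,"gripper": 0},
])

```text
t: 7.63
eef_pos: [0.5855, -0.0673, 0.1981]
ee_rot: [-3.14, 0.0, -1.682]
force: [0.3, -0.1, -0.1]
width: 0.0876
gripper_force: 0.0
```

```bash
python3 -c "
from h import *
go(cl(0,-70,195))"
```

```text
t 7.63 pos [ 0.5855 -0.0673  0.1981] rpy [-3.14   0.    -1.682] w 0.0876
to [ 0.575  -0.1587  0.195 ] d mm [92.   0.3  3. ] r [-0.002  0.    -0.001]
```

>>> jog_arm([
  {"dx": 15,"dy": 0,"dz": 0,"rx": 0,"ry": 0,"rz": 0,"gripper": 0},
  {"dx": 35,"dy": 0,"dz": 0,"rx": 0,"ry": 0,"rz": 0,"gripper": 0},
  {"dx": 55,"dy": 0,"dz": 0,"rx": 0,"ry": 0,"rz": 0,"gripper": 0},
  {"dx": 75,"dy": 0,"dz": 0,"rx": 0,"ry": 0,"rz": 0,"gripper": 0},
  {"dx": 87,"dy": 0,"dz": 0,"rx": 0,"ry": 0,"rz": 0,"gripper": 0},
  {"dx": 92,"dy": 0,"dz": 0,"rx": 0,"ry": 0,"rz": 0,"gripper": 0},
  {"dx": 92,"dy": 0,"dz": 0,"rx": 0,"ry": 0,"rz": 0,"gripper": 0},
  {"dx": 92,"dy": 0,"dz": 0,"rx": 0,"ry": 0,"rz": 0,"gripper": 0},
], force=15)

```text
t: 8.3
eef_pos: [0.5753, -0.1577, 0.1969]
ee_rot: [-3.141, 0.0, -1.683]
force: [1.3, -0.0, -0.1]
width: 0.0876
gripper_force: 0.0
```

Run:
```python
from h import *
go(cl(0,-70,117))
im=[]
for n,(r0,r1,c0,c1) in dict(side=(130,250,270,390),top=(150,230,240,400)).items():
    f=arm.grab_frame(n);w=pts(f);L=Ro.from_rotvec([0,0,-A]).apply((w-C).reshape(-1,3)).reshape(w.shape)*1000
    hsv=cv2.cvtColor(f["frame"],cv2.COLOR_RGB2HSV);B=np.zeros((400,640),bool);B[r0:r1,c0:c1]=1
    lid=B&(L[...,2]>106)&(L[...,1]>70)&(L[...,1]<175)&(abs(L[...,0])<50)
    if lid.sum()>5:print(n,"lid",lid.sum(),np.median(L[lid],0).round(1),L[lid].min(0).round(1),L[lid].max(0).round(1))
    red=B&(hsv[...,1]>170)&((hsv[...,0]<5)|(hsv[...,0]>175))&(L[...,1]>10)&(L[...,1]<120)&(L[...,2]>30)
    if red.sum():print(n,"red",red.sum(),L[red].min(0).round(1),L[red].max(0).round(1))
    c=f["frame"][r0:r1,c0:c1];im.append(cv2.resize(c,(600,300) if n=="top" else (300,300),interpolation=cv2.INTER_CUBIC))
im[0]=np.pad(im[0],((0,0),(0,300),(0,0)))
cv2.imwrite("pics/g3.png",np.vstack(im)[:,:,::-1])
```

```text
t 8.3 pos [ 0.5753 -0.1577  0.1969] rpy [-3.141  0.    -1.683] w 0.0876
to [ 0.575  -0.1587  0.117 ] d mm [ 1.   0.2 79.9] r [-0.     0.    -0.002]
side lid 56 [ 10.8 106.  110.9] [-27.4  81.4 106.1] [ 28.4 131.  113.9]
side red 10 [-13.8  29.1  54.1] [13.9 83.7 82.4]
top lid 904 [-26.2  93.  603.4] [-50.   70.2 595.2] [ -1.7 120.4 613.7]
```

View pics/g3.png

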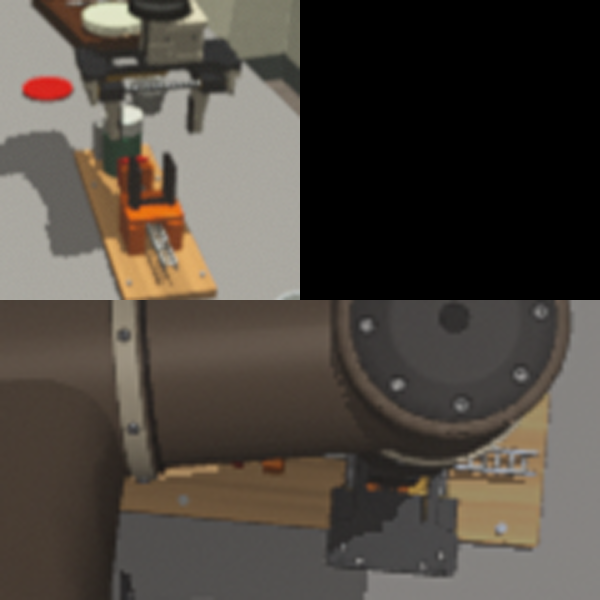

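The tin stands alone on the board (side crop 125,140). The open fingers hang over the paddles at (135,185) and (168,180). Next I lower to squeeze_mid.

>>> jog_arm([
  {"dx": 0.5,"dy": 0,"dz": 12,"rx": 0,"ry": 0,"rz": 0,"gripper": 0},
  {"dx": 0.5,"dy": 0,"dz": 26,"rx": 0,"ry": 0,"rz": 0,"gripper": 0},
  {"dx": 0.5,"dy": 0,"dz": 40,"rx": 0,"ry": 0,"rz": 0,"gripper": 0},
  {"dx": 0.5,"dy": 0,"dz": 54,"rx": 0,"ry": 0,"rz": 0,"gripper": 0},
  {"dx": 0.5,"dy": 0,"dz": 67,"rx": 0,"ry": 0,"rz": 0,"gripper": 0},
  {"dx": 0.5,"dy": 0,"dz": 76,"rx": 0,"ry": 0,"rz": 0,"gripper": 0},
  {"dx": 0.5,"dy": 0,"dz": 80,"rx": 0,"ry": 0,"rz": 0,"gripper": 0},
  {"dx": 0.5,"dy": 0,"dz": 80,"rx": 0,"ry": 0,"rz": 0,"gripper": 0.1},
], force=15)

```text
t: 9.07
eef_pos: [0.5748, -0.158, 0.1158]
ee_rot: [3.14, -0.0, -1.682]
force: [-0.3, -0.0, 0.3]
width: 0.0847
gripper_force: 0.0
```

>>> jog_arm([
  {"dx": 0,"dy": 0,"dz": 0,"rx": 0,"ry": 0,"rz": 0,"gripper": 0.25},
  {"dx": 0,"dy": 0,"dz": 0,"rx": 0,"ry": 0,"rz": 0,"gripper": 0.35},
  {"dx": 0,"dy": 0,"dz": 0,"rx": 0,"ry": 0,"rz": 0,"gripper": 0.4},
  {"dx": 0,"dy": 0,"dz": 0,"rx": 0,"ry": 0,"rz": 0,"gripper": 0.45},
  {"dx": 0,"dy": 0,"dz": 0,"rx": 0,"ry": 0,"rz": 0,"gripper": 0.5},
  {"dx": 0,"dy": 0,"dz": 0,"rx": 0,"ry": 0,"rz": 0,"gripper": 0.55},
  {"dx": 0,"dy": 0,"dz": 0,"rx": 0,"ry": 0,"rz": 0,"gripper": 0.6},
  {"dx": 0,"dy": 0,"dz": 0,"rx": 0,"ry": 0,"rz": 0,"gripper": 0.65},
], force=15)

```text
t: 9.73
eef_pos: [0.5733, -0.1585, 0.1166]
ee_rot: [3.139, -0.0, -1.683]
force: [-5.8, 2.3, 5.3]
width: 0.0347
gripper_force: 10.9
```

>>> jog_arm([
  {"dx": 0,"dy": 0,"dz": 0,"rx": 0,"ry": 0,"rz": 0,"gripper": 0.7},
  {"dx": 0,"dy": 0,"dz": 0,"rx": 0,"ry": 0,"rz": 0,"gripper": 0.7},
  {"dx": 0,"dy": 0,"dz": 0,"rx": 0,"ry": 0,"rz": 0,"gripper": 0.7},
  {"dx": 0,"dy": 0,"dz": 0,"rx": 0,"ry": 0,"rz": 0,"gripper": 0.7},
  {"dx": 0,"dy": 0,"dz": 0,"rx": 0,"ry": 0,"rz": 0,"gripper": 0.7},
  {"dx": 0,"dy": 0,"dz": 0,"rx": 0,"ry": 0,"rz": 0,"gripper": 0.7},
  {"dx": 0,"dy": 0,"dz": 0,"rx": 0,"ry": 0,"rz": 0,"gripper": 0.7},
  {"dx": 0,"dy": 0,"dz": 0,"rx": 0,"ry": 0,"rz": 0,"gripper": 0.7},
], force=15)

```text
t: 10.4
eef_pos: [0.5733, -0.1585, 0.1166]
ee_rot: [3.139, -0.0, -1.683]
force: [-5.6, 1.7, 5.1]
width: 0.0291
gripper_force: 15.0
```

```bash
cat > look.py <<'E'
from h import *
import sys
s=arm.get_state();print(round(s["t"],2),"w",s["width"],s["gripper_force"],s["force"].round(1) if hasattr(s["force"],"round") else s["force"])
go(cl(0,-70,117))
f=arm.grab_frame("side");w=pts(f);L=Ro.from_rotvec([0,0,-A]).apply((w-C).reshape(-1,3)).reshape(w.shape)*1000
hsv=cv2.cvtColor(f["frame"],cv2.COLOR_RGB2HSV)
B=np.zeros((400,640),bool);B[130:250,270:390]=1
g=B&(hsv[...,0]>55)&(hsv[...,0]<95)&(hsv[...,1]>60)&(L[...,1]>60)&(L[...,1]<180)
print("green",g.sum(),np.median(L[g],0).round(1),L[g].min(0).round(1))
o=B&(hsv[...,1]>150)&(hsv[...,0]<14)&(L[...,1]>-30)&(L[...,1]<115)&(abs(L[...,2]-81)<6)
print("jaw/pad top",o.sum(),np.sort(L[o][:,1]).round(0) if o.sum() else 0)
if len(sys.argv)>1: cv2.imwrite("pics/"+sys.argv[1],cv2.resize(f["frame"][130:250,270:390],(600,600),interpolation=cv2.INTER_CUBIC)[:,:,::-1])
E
python3 look.py g4.png
```

```text
10.4 w 0.02914043453459484 14.995249807834625 [-5.6  1.7  5.1]
t 10.4 pos [ 0.5733 -0.1585  0.1166] rpy [ 3.139 -0.    -1.683] w 0.0291
to [ 0.575  -0.1587  0.117 ] d mm [-0.  -1.7 -0.4] r [ 0.003 -0.    -0.002]
  return _methods._mean(a, axis=axis, dtype=dtype,
  ret = um.true_divide(
Traceback (most recent call last):
  File "look.py", line 9, in <module>
    print("green",g.sum(),np.median(L[g],0).round(1),L[g].min(0).round(1))
                                                     ~~~~~~~~^^^
ValueError: zero-size array to reduction operation minimum which has no identity
```

First stroke is complete at 29.1 mm. I'll reopen, shift about 2 mm towards clamp -x to take out the side load, and look.

>>> jog_arm([
  {"dx": 0,"dy": 0,"dz": 0,"rx": 0,"ry": 0,"rz": 0,"gripper": 0.5},
  {"dx": 0,"dy": 0,"dz": 0,"rx": 0,"ry": 0,"rz": 0,"gripper": 0.35},
  {"dx": 0,"dy": 0,"dz": 0,"rx": 0,"ry": 0,"rz": 0,"gripper": 0.2},
  {"dx": 0,"dy": 0,"dz": 0,"rx": 0,"ry": 0,"rz": 0,"gripper": 0.2},
  {"dx": 0,"dy": -1,"dz": 0,"rx": 0,"ry": 0,"rz": 0,"gripper": 0.2},
  {"dx": 0,"dy": -2,"dz": 0,"rx": 0,"ry": 0,"rz": 0,"gripper": 0.2},
  {"dx": 0,"dy": -2,"dz": 0,"rx": 0,"ry": 0,"rz": 0,"gripper": 0.2},
  {"dx": 0,"dy": -2,"dz": 0,"rx": 0,"ry": 0,"rz": 0,"gripper": 0.2},
], force=15)

```text
t: 11.12
eef_pos: [0.5782, -0.1587, 0.1168]
ee_rot: [-3.14, 0.0, -1.683]
force: [0.1, -0.6, -0.6]
width: 0.0696
gripper_force: 0.0
```

```bash
python3 - <<'E'
s=open("look.py").read()
s=s.replace('print("green",g.sum(),','print("green",g.sum()) if g.sum()==0 else print("green",g.sum(),')
open("look.py","w").write(s)
E
python3 look.py g4.png
```

```text
11.12 w 0.0696348473776805 0.0 [ 0.1 -0.6 -0.6]
t 11.12 pos [ 0.5782 -0.1587  0.1168] rpy [-3.14   0.    -1.683] w 0.0696
to [ 0.575  -0.1587  0.117 ] d mm [ 0.3  3.2 -0.2] r [-0.002  0.    -0.001]
green 0
jaw/pad top 26 [14. 14. 14. 16. 16. 17. 18. 19. 20. 20. 21. 21. 24. 26. 28. 32. 42. 44.
 45. 45. 46. 47. 47. 49. 49. 51.]
```

View pics/g4.png

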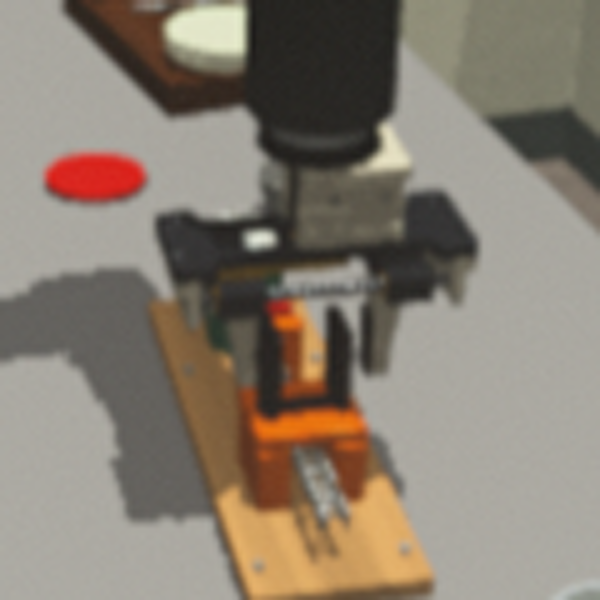

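>>> jog_arm([
  {"dx": 0,"dy": 2,"dz": 0,"rx": 0,"ry": 0,"rz": 0,"gripper": 0.22},
  {"dx": 0,"dy": 4,"dz": 0,"rx": 0,"ry": 0,"rz": 0,"gripper": 0.3},
  {"dx": 0,"dy": 4,"dz": 0,"rx": 0,"ry": 0,"rz": 0,"gripper": 0.4},
  {"dx": 0,"dy": 4,"dz": 0,"rx": 0,"ry": 0,"rz": 0,"gripper": 0.48},
  {"dx": 0,"dy": 4,"dz": 0,"rx": 0,"ry": 0,"rz": 0,"gripper": 0.56},
  {"dx": 0,"dy": 4,"dz": 0,"rx": 0,"ry": 0,"rz": 0,"gripper": 0.64},
  {"dx": 0,"dy": 4,"dz": 0,"rx": 0,"ry": 0,"rz": 0,"gripper": 0.7},
  {"dx": 0,"dy": 4,"dz": 0,"rx": 0,"ry": 0,"rz": 0,"gripper": 0.7},
], force=15)

```text
t: 11.83
eef_pos: [0.5732, -0.1582, 0.1167]
ee_rot: [-3.141, 0.0, -1.683]
force: [0.9, -1.1, 0.9]
width: 0.0289
gripper_force: 15.3
```

>>> jog_arm([
  {"dx": 0,"dy": 0,"dz": 0,"rx": 0,"ry": 0,"rz": 0,"gripper": 0.7},
  {"dx": 0,"dy": 0,"dz": 0,"rx": 0,"ry": 0,"rz": 0,"gripper": 0.7},
  {"dx": 0,"dy": 0,"dz": 0,"rx": 0,"ry": 0,"rz": 0,"gripper": 0.7},
  {"dx": 0,"dy": 0,"dz": 0,"rx": 0,"ry": 0,"rz": 0,"gripper": 0.7},
  {"dx": 0,"dy": 0,"dz": 0,"rx": 0,"ry": 0,"rz": 0,"gripper": 0.7},
  {"dx": 0,"dy": 0,"dz": 0,"rx": 0,"ry": 0,"rz": 0,"gripper": 0.7},
  {"dx": 0,"dy": 0,"dz": 0,"rx": 0,"ry": 0,"rz": 0,"gripper": 0.7},
  {"dx": 0,"dy": 0,"dz": 0,"rx": 0,"ry": 0,"rz": 0,"gripper": 0.7},
], force=15)

```text
t: 12.5
eef_pos: [0.5733, -0.1582, 0.1167]
ee_rot: [-3.141, -0.0, -1.683]
force: [0.9, 0.8, 1.4]
width: 0.0291
gripper_force: 15.0
```

```bash
python3 look.py
```

```text
12.5 w 0.029116583034815235 15.001175254583359 [0.9 0.8 1.4]
t 12.5 pos [ 0.5733 -0.1582  0.1167] rpy [-3.141 -0.    -1.683] w 0.0291
to [ 0.575  -0.1587  0.117 ] d mm [ 0.2 -1.7 -0.3] r [-0.    -0.    -0.001]
green 0
jaw/pad top 8 [33. 34. 36. 37. 38. 39. 42. 45.]
```

>>> jog_arm([
  {"dx": 0,"dy": 0,"dz": 0,"rx": 0,"ry": 0,"rz": 0,"gripper": 0.5},
  {"dx": 0,"dy": 0,"dz": 0,"rx": 0,"ry": 0,"rz": 0,"gripper": 0.35},
  {"dx": 0,"dy": 0,"dz": 0,"rx": 0,"ry": 0,"rz": 0,"gripper": 0.25},
  {"dx": 0,"dy": 0,"dz": 0,"rx": 0,"ry": 0,"rz": 0,"gripper": 0.25},
  {"dx": 0,"dy": 0,"dz": 0,"rx": 0,"ry": 0,"rz": 0,"gripper": 0.25},
  {"dx": 0,"dy": 0,"dz": 0,"rx": 0,"ry": 0,"rz": 0,"gripper": 0.25},
  {"dx": 0,"dy": 0,"dz": 0,"rx": 0,"ry": 0,"rz": 0,"gripper": 0.25},
  {"dx": 0,"dy": 0,"dz": 0,"rx": 0,"ry": 0,"rz": 0,"gripper": 0.25},
], force=15)

```text
t: 13.22
eef_pos: [0.5725, -0.1583, 0.1162]
ee_rot: [3.14, -0.0, -1.683]
force: [0.8, 0.4, 0.3]
width: 0.065
gripper_force: 0.0
```

>>> jog_arm([
  {"dx": 0,"dy": 0,"dz": 0,"rx": 0,"ry": 0,"rz": 0,"gripper": 0.3},
  {"dx": 0,"dy": 0,"dz": 0,"rx": 0,"ry": 0,"rz": 0,"gripper": 0.36},
  {"dx": 0,"dy": 0,"dz": 0,"rx": 0,"ry": 0,"rz": 0,"gripper": 0.41},
  {"dx": 0,"dy": 0,"dz": 0,"rx": 0,"ry": 0,"rz": 0,"gripper": 0.46},
  {"dx": 0,"dy": 0,"dz": 0,"rx": 0,"ry": 0,"rz": 0,"gripper": 0.51},
  {"dx": 0,"dy": 0,"dz": 0,"rx": 0,"ry": 0,"rz": 0,"gripper": 0.56},
  {"dx": 0,"dy": 0,"dz": 0,"rx": 0,"ry": 0,"rz": 0,"gripper": 0.61},
  {"dx": 0,"dy": 0,"dz": 0,"rx": 0,"ry": 0,"rz": 0,"gripper": 0.66},
], force=15)

```text
t: 13.88
eef_pos: [0.5732, -0.1583, 0.1166]
ee_rot: [-3.141, -0.0, -1.683]
force: [1.9, -1.4, -2.7]
width: 0.0329
gripper_force: 11.3
```

>>> jog_arm([
  {"dx": 0,"dy": 0,"dz": 0,"rx": 0,"ry": 0,"rz": 0,"gripper": 0.7},
  {"dx": 0,"dy": 0,"dz": 0,"rx": 0,"ry": 0,"rz": 0,"gripper": 0.7},
  {"dx": 0,"dy": 0,"dz": 0,"rx": 0,"ry": 0,"rz": 0,"gripper": 0.7},
  {"dx": 0,"dy": 0,"dz": 0,"rx": 0,"ry": 0,"rz": 0,"gripper": 0.7},
  {"dx": 0,"dy": 0,"dz": 0,"rx": 0,"ry": 0,"rz": 0,"gripper": 0.7},
  {"dx": 0,"dy": 0,"dz": 0,"rx": 0,"ry": 0,"rz": 0,"gripper": 0.7},
  {"dx": 0,"dy": 0,"dz": 0,"rx": 0,"ry": 0,"rz": 0,"gripper": 0.7},
  {"dx": 0,"dy": 0,"dz": 0,"rx": 0,"ry": 0,"rz": 0,"gripper": 0.7},
], force=15)

```text
t: 14.55
eef_pos: [0.5733, -0.1583, 0.1166]
ee_rot: [-3.141, -0.0, -1.683]
force: [4.0, -1.0, -3.4]
width: 0.0291
gripper_force: 15.0
```

```bash
python3 look.py g5.png
```

```text
14.55 w 0.029075463066856034 14.990557730197906 [ 4.  -1.  -3.4]
t 14.55 pos [ 0.5733 -0.1583  0.1166] rpy [-3.141 -0.    -1.683] w 0.0291
to [ 0.575  -0.1587  0.117 ] d mm [ 0.2 -1.7 -0.4] r [-0.    -0.    -0.001]
green 0
jaw/pad top 1 [54.]
```

View pics/g5.png

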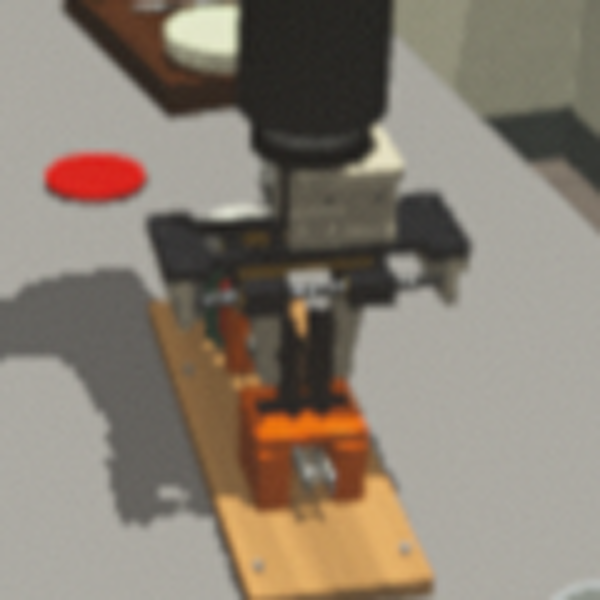

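Jaw block rear is now at about y = 54 mm, so the pad face is about 91 mm, at the tin's rear edge. One more stroke should press it in. I'll close slowly at 13 N, then raise to 18 N.

>>> jog_arm([
  {"dx": 0,"dy": 0,"dz": 0,"rx": 0,"ry": 0,"rz": 0,"gripper": 0.5},
  {"dx": 0,"dy": 0,"dz": 0,"rx": 0,"ry": 0,"rz": 0,"gripper": 0.35},
  {"dx": 0,"dy": 0,"dz": 0,"rx": 0,"ry": 0,"rz": 0,"gripper": 0.25},
  {"dx": 0,"dy": 0,"dz": 0,"rx": 0,"ry": 0,"rz": 0,"gripper": 0.25},
  {"dx": 0,"dy": 0,"dz": 0,"rx": 0,"ry": 0,"rz": 0,"gripper": 0.25},
  {"dx": 0,"dy": 0,"dz": 0,"rx": 0,"ry": 0,"rz": 0,"gripper": 0.25},
  {"dx": 0,"dy": 0,"dz": 0,"rx": 0,"ry": 0,"rz": 0,"gripper": 0.25},
  {"dx": 0,"dy": 0,"dz": 0,"rx": 0,"ry": 0,"rz": 0,"gripper": 0.25},
], force=13)

```text
t: 15.27
eef_pos: [0.5726, -0.1582, 0.1166]
ee_rot: [3.141, -0.0, -1.683]
force: [0.2, -0.2, -0.3]
width: 0.0654
gripper_force: 0.0
```

>>> jog_arm([
  {"dx": 0,"dy": 0,"dz": 0,"rx": 0,"ry": 0,"rz": 0,"gripper": 0.3},
  {"dx": 0,"dy": 0,"dz": 0,"rx": 0,"ry": 0,"rz": 0,"gripper": 0.34},
  {"dx": 0,"dy": 0,"dz": 0,"rx": 0,"ry": 0,"rz": 0,"gripper": 0.37},
  {"dx": 0,"dy": 0,"dz": 0,"rx": 0,"ry": 0,"rz": 0,"gripper": 0.4},
  {"dx": 0,"dy": 0,"dz": 0,"rx": 0,"ry": 0,"rz": 0,"gripper": 0.42},
  {"dx": 0,"dy": 0,"dz": 0,"rx": 0,"ry": 0,"rz": 0,"gripper": 0.44},
  {"dx": 0,"dy": 0,"dz": 0,"rx": 0,"ry": 0,"rz": 0,"gripper": 0.46},
  {"dx": 0,"dy": 0,"dz": 0,"rx": 0,"ry": 0,"rz": 0,"gripper": 0.48},
], force=13)

```text
t: 15.93
eef_pos: [0.5733, -0.1583, 0.1167]
ee_rot: [-3.141, -0.0, -1.683]
force: [1.5, -0.6, -0.4]
width: 0.0464
gripper_force: 9.5
```

>>> jog_arm([
  {"dx": 0,"dy": 0,"dz": 0,"rx": 0,"ry": 0,"rz": 0,"gripper": 0.5},
  {"dx": 0,"dy": 0,"dz": 0,"rx": 0,"ry": 0,"rz": 0,"gripper": 0.53},
  {"dx": 0,"dy": 0,"dz": 0,"rx": 0,"ry": 0,"rz": 0,"gripper": 0.56},
  {"dx": 0,"dy": 0,"dz": 0,"rx": 0,"ry": 0,"rz": 0,"gripper": 0.59},
  {"dx": 0,"dy": 0,"dz": 0,"rx": 0,"ry": 0,"rz": 0,"gripper": 0.62},
  {"dx": 0,"dy": 0,"dz": 0,"rx": 0,"ry": 0,"rz": 0,"gripper": 0.65},
  {"dx": 0,"dy": 0,"dz": 0,"rx": 0,"ry": 0,"rz": 0,"gripper": 0.7},
  {"dx": 0,"dy": 0,"dz": 0,"rx": 0,"ry": 0,"rz": 0,"gripper": 0.7},
], force=13)

```text
t: 16.6
eef_pos: [0.5733, -0.1582, 0.1167]
ee_rot: [-3.141, 0.0, -1.683]
force: [1.6, 1.0, 0.1]
width: 0.0432
gripper_force: 13.0
```

>>> jog_arm([
  {"dx": 0,"dy": 0,"dz": 0,"rx": 0,"ry": 0,"rz": 0,"gripper": 0.7},
  {"dx": 0,"dy": 0,"dz": 0,"rx": 0,"ry": 0,"rz": 0,"gripper": 0.7},
  {"dx": 0,"dy": 0,"dz": 0,"rx": 0,"ry": 0,"rz": 0,"gripper": 0.7},
  {"dx": 0,"dy": 0,"dz": 0,"rx": 0,"ry": 0,"rz": 0,"gripper": 0.7},
  {"dx": 0,"dy": 0,"dz": 0,"rx": 0,"ry": 0,"rz": 0,"gripper": 0.7},
  {"dx": 0,"dy": 0,"dz": 0,"rx": 0,"ry": 0,"rz": 0,"gripper": 0.7},
  {"dx": 0,"dy": 0,"dz": 0,"rx": 0,"ry": 0,"rz": 0,"gripper": 0.7},
  {"dx": 0,"dy": 0,"dz": 0,"rx": 0,"ry": 0,"rz": 0,"gripper": 0.7},
], force=13)

```text
t: 17.27
eef_pos: [0.5732, -0.1583, 0.1167]
ee_rot: [-3.141, -0.0, -1.683]
force: [1.7, 0.3, 0.2]
width: 0.0431
gripper_force: 13.0
```

It stalled at 43.1 mm, which puts the jaw near 80 mm with the tin home. Next I raise the grip to 18 N.

>>> jog_arm([
  {"dx": 0,"dy": 0,"dz": 0,"rx": 0,"ry": 0,"rz": 0,"gripper": 0.7},
  {"dx": 0,"dy": 0,"dz": 0,"rx": 0,"ry": 0,"rz": 0,"gripper": 0.7},
  {"dx": 0,"dy": 0,"dz": 0,"rx": 0,"ry": 0,"rz": 0,"gripper": 0.7},
  {"dx": 0,"dy": 0,"dz": 0,"rx": 0,"ry": 0,"rz": 0,"gripper": 0.7},
  {"dx": 0,"dy": 0,"dz": 0,"rx": 0,"ry": 0,"rz": 0,"gripper": 0.7},
  {"dx": 0,"dy": 0,"dz": 0,"rx": 0,"ry": 0,"rz": 0,"gripper": 0.7},
  {"dx": 0,"dy": 0,"dz": 0,"rx": 0,"ry": 0,"rz": 0,"gripper": 0.7},
  {"dx": 0,"dy": 0,"dz": 0,"rx": 0,"ry": 0,"rz": 0,"gripper": 0.7},
], force=18)

```text
t: 17.93
eef_pos: [0.5732, -0.1583, 0.1167]
ee_rot: [-3.141, 0.0, -1.683]
force: [1.0, 0.5, 1.4]
width: 0.0395
gripper_force: 18.0
```

```bash
python3 look.py
python3 - <<'E'
from h import *
im=[]
for n,(r0,r1,c0,c1) in dict(side=(130,230,270,390),top=(150,230,240,400)).items():
    f=arm.grab_frame(n);im.append(cv2.resize(f["frame"][r0:r1,c0:c1],(600,300),interpolation=cv2.INTER_CUBIC))
cv2.imwrite("pics/g6.png",np.vstack(im)[:,:,::-1])
E
```

```text
17.93 w 0.03947802538487882 18.001951575279236 [1.  0.5 1.4]
t 17.93 pos [ 0.5732 -0.1583  0.1167] rpy [-3.141  0.    -1.683] w 0.0395
to [ 0.575  -0.1587  0.117 ] d mm [ 0.2 -1.8 -0.3] r [-0.     0.    -0.001]
green 0
jaw/pad top 0 0
```

View pics/g6.png

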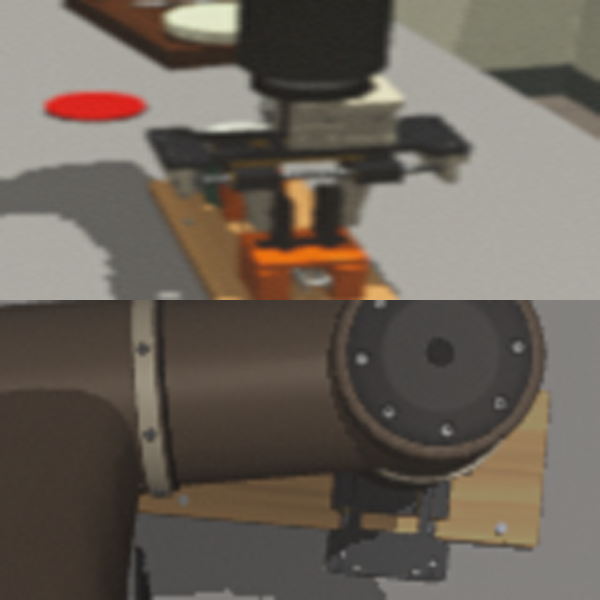

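The tin's lid is still level (side crop 235,128). Going from 13 to 18 N closed the paddles 3.6 mm, which fits the pad spring (3.2 mm expected) and puts the pad in by about 7 mm. Handing in while squeezing.

```bash
python3 -c "
from station import arm
print(arm.job_done())"
```

```text
the job is handed in; nothing more can be done
None
```

The job is handed in at about 18 s: the tin stands upright on the board, pushed home into the V, and the paddles are held at 18 N. The pad is pressed in about 7 mm, roughly halfway; I worked that out from the grip force and paddle travel, because the arm blocked the cameras' view of the pad.

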